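Fish a lost washer out of the clamp track with a bent hook

ROBOT

A 6-joint arm with a two-finger parallel gripper is mounted at the origin on a cart in front of the work surface, level with it; the furniture and walls round the work are solid. World frame = base frame: x ahead of the robot, y to its left, z up, the work surface at z = 0. Lengths are in mm, angles in rad, forces in N, time in s.
With the tool pointing down it reaches from about 350 to 725 mm from the base axis. Payload 4.3 kg.
Tool frame: the origin (TCP) lies at the very end of the fingers, on their centre line; the grasp point (between the pads) lies robot.hold_point_z behind it (robot.hold_point_z is the distance from the TCP to the grasp point, in mm); z points along the fingers, y is the line along which they close (so a half turn about z gives the same grasp; the last joint's range is limited). The gripper opens to 85 mm and grips with 20 to 120 N. Pads are 22 mm wide; open, the fingers measure 114 mm over their backs; the gripper's body (76 mm by 85 mm) begins 54 mm behind the grasp point. The pads swing forward as they close: fully open they stand 13 mm farther back than shut.
Start: joints at [-1.237, 0.377, 0.081, 1.274, 0, 1.46], TCP at [246.907, -519.334, 198.729] pointing down, gripper open.
Joint ranges: [-2.72, 2.72], [-0.84, 1.66], [-1.02, 1.22], [-1.77, 2.12], [-1.37, 1.28], [-3.14, 3.14]. Speed limits (rad/s): [2.57, 2.57, 3.14, 3.14, 3.14, 3.14].

INTERFACE

Orientations are given as a rotation vector (axis times angle).
In Python, from rig import robot gives the robot as it stands. Calls block until the motion is done:
- robot.move_pose(position, orientation): joint-space move of the TCP to a pose.
- robot.move_l(position, frame=None, v=150, threshold=None): straight line of the TCP; frame=None keeps the orientation; v is the mean speed in mm/s. With threshold (N) it stops when the force on the tool has changed by that much, and returns True; else False.
- robot.move_j(angles): joint-space move.
- robot.gripper_to(opening, grasp_force=None): finger opening in mm; grasp_force is the grip in N (None keeps the last); returns when the fingers have stopped.
- robot.pause(seconds).
- robot.ik(position, orientation): joint angles nearest the present ones, or None.
- robot.read_state(): the state.
- robot.get_image(name): name is "side" or "top"; returns the picture (384x512x3 uint8, blue, green, red); there is no depth.
- robot.get_calibration(name): a dict with "intrinsics" (3x3 intrinsics, pixels), "R" (3x3) and "t" (3): a world point X has camera coordinates R X + t. Camera axes: x right, y down, z forward; pixel columns grow to the right and rows downward; lengths in mm; the calibration is good to about 2 mm. A picture is of the moment at which its call begins. get_calibration takes no time and is no camera call.
A pose or a line that the arm cannot do raises robot.MotionError and nothing moves.
- robot.close_job(): hands the job in; it is judged then, once.
The state is a dict: "time_s": time; "q": joint angles; "joint_vel": joint speeds; "tau": joint torques, N m; "eef_pos": TCP position; "ee_rot": TCP orientation; "contact_force": force on the tool from outside, world axes, zero at the start; "ft_torque": the same for the moment, N m; "opening": finger opening in mm; "grasp_force": force on a finger pad.
Only numpy, scipy, OpenCV 4.12 (cv2) and the standard library are available. Lean on these libraries where they do the work, as an engineer would, in place of code of your own. Each camera call takes 0.05 s, during which the arm holds its last target. There are 200 camera calls.

TASK

A clamp washer has slipped into the slotted clamp track and lies flat on its floor, just under the bridge bar. Take the bent hook from its hanger, reach in through the slot and use it to draw the washer along the track and out of the open end, until it lies flat on the plate, wholly clear of the mouth; the hook is thin, so go gently, and where the washer catches on a screw head inside do not force it but ease back and work it round. Then hang the hook back in its fork, and leave the pliers and the spanner beside the track where they lie.

Things in the scene. Friction and masses are not known exactly. Their poses are not given: they have to be found in the camera images.
- hook_grip (a point): centre of the hook's upright square wooden handle, 20 x 20 x 64 mm; z up along the rod, x the way the foot points. Under the handle a round collar, 28 mm across, 6 mm high, its underside 38 mm below this point; then the 7.2 mm rod straight down to the foot. 0.14 kg; starts hanging upright in the fork; bends if loaded over 20 N
- hook_toe (a point): lowest point of the hook's toe, at (36, 0, -148) mm from the handle's centre. The rod is bent square into a 7.2 mm foot, 36 mm long from the rod's axis, that points along +x; its end is turned straight down into the toe, 8 mm thick and round-nosed, which reaches 10 mm below the foot's underside. z up
- fork_seat (a point): top of the hanger's fork, mid-slot, where the rod's axis passes when the hook hangs with its collar on the fork (handle centre 38 mm above). The 11 mm slot is open towards -x, where 4 mm lips turn up 25 mm from here; the fork is 45 mm wide, its post 52 mm off at +x and no higher. 132 mm above the table, over an 8 mm foot plate. Fixed
- track_mouth (a point): middle of the track's open mouth, on its floor; +x leads in, y left, z up. Fixed, 240 mm long: two angle irons toe to toe on a plate; inside 70 mm wide, 36 mm high; slot on top 22 mm wide between 4 mm lips, lip tops 40 mm above the floor. The floor, 6 mm above the table, carries on flat for 75 mm outside, with a bolt head at each outer corner
- bridge_edge (a point): middle of the near lower edge of the bridge bar across the track, 135 mm in from the mouth; bar top 58 mm above the floor. Nearer the mouth two 16 mm screw heads, 8 mm high, stand on the floor, one 7 mm left and one 7 mm right of the middle line: one 34-48 mm, one 88-102 mm in. Which is left and which right changes, unmeasured. Two more lie deeper in
- washer_mid (a point): centre of the steel washer: 30 mm across, hole 13 mm, 6 mm thick, about 30 g. It lies flat on the track's floor, its hole 137 to 144 mm in from the mouth and up to 6 mm off the middle line; z is vertical. It passes a screw head only close along the opposite wall, where the hook reaches it by turning its foot under the lip
- pliers_mid (a point): middle of a pair of pliers lying left of the track, 69 x 201 x 14 mm; leave alone
- spanner_mid (a point): middle of a double-ended spanner lying right of the track, 28 x 150 x 6 mm; leave alone

How it is judged (in metres and radians):
On the way, in this order (a step that is already met when the one before it is completed fails the run):
1. the hook is dragging the washer along inside the track, at least 25 mm from where it lay (contact force between hook and washer above 0.1 N and distance of washer_mid from where it was at the start of the episode above 0.025 m and x of washer_mid in the frame of track_mouth above 0.02 m).
2. the washer is wholly out of the mouth (x of washer_mid in the frame of track_mouth below -0.022 m), for 0.1 s.
At the end, for the whole second after the job is handed in: The washer lies flat (within 7 degrees) and still on the floor plate in front of the mouth, its centre 22 to 75 mm outside the mouth; the hook hangs upright (within 7 degrees) and still in the fork, its collar on the prongs and its handle within 12 mm of the seat (x of washer_mid in the frame of track_mouth between -0.075 and -0.022 m and z of washer_mid in the frame of track_mouth below 0.008 m and angle between each of washer_mid, hook_grip's own z axis and vertical below 0.12 rad and linear speed of washer below 0.02 m/s and horizontal distance between hook_grip and fork_seat below 0.012 m and z of hook_grip in the frame of fork_seat between 0.033 and 0.042 m and linear speed of hook below 0.03 m/s); the robot touches nothing.
It fails at once if the hook is forced against the track or bridge with more than 20 N (contact force between hook and track above 20 N).
It fails at once if the washer is pulled or pressed with more than 20 N (contact force between hook and washer above 20 N).
It fails at once if the fingers take or push the washer instead of the hook (contact force between the fingers and washer above 0.5 N).
It fails at once if the pliers are disturbed by more than 20 mm (distance of pliers_mid from where it was at the start of the episode above 0.02 m).
It fails at once if the spanner is disturbed by more than 20 mm (distance of spanner_mid from where it was at the start of the episode above 0.02 m).
It also fails if it takes over 72 s, if anything falls off the work surface, if the arm or the gripper's body presses on something with over 40 N, if the wrist force passes 120 N, or if a joint passes its speed limit or range.

## Working session

There is one attempt and no reset: what is moved stays moved. The work goes in short steps, each a Python script; the robot and the scene stay as the last script left them, time stands still between calls to the robot, and variables do not carry over. Pictures are saved under pics/ and viewed, at most 10 in all, crops included, and the job is handed in when it is done.

```bash
mkdir -p pics; ls
python3 - <<'E'
from rig import robot
import cv2
for n in("top","side"):
    im=robot.get_image(n); cv2.imwrite(f"pics/{n}0.png",cv2.resize(im,None,fx=1.5625,fy=1.5625,interpolation=cv2.INTER_CUBIC)); c=robot.get_calibration(n); print(n,c)
print(robot.read_state(),robot.hold_point_z)
E
```

```text
pics
top {'intrinsics': array([[396.00487076,   0.        , 255.95935042],
       [  0.        , 396.00487076, 197.94547677],
       [  0.        ,   0.        ,   1.        ]]), 'R': array([[-0.02305922, -0.99972887,  0.00323353],
       [-0.9958012 ,  0.02268178, -0.08868774],
       [ 0.08859035, -0.00526502, -0.99605423]]), 't': array([ -37.33660441,  598.56247797, 1233.23437486])}
side {'intrinsics': array([[495.61379082,   0.        , 258.24051441],
       [  0.        , 495.61379082, 192.91349917],
       [  0.        ,   0.        ,   1.        ]]), 'R': array([[ 0.81388628,  0.58101909, -0.00243834],
       [ 0.5111416 , -0.71798533, -0.47247362],
       [-0.27626689,  0.38329346, -0.88134144]]), 't': array([-454.5700767 , -278.5132256 , 1488.02640937])}
{'time_s': 0.1, 'q': array([-1.23730142e+00,  3.77981369e-01,  7.97718826e-02,  1.27440393e+00,
        2.84810723e-05,  1.46047837e+00]), 'joint_vel': array([ 0.0009322 , -0.00166726,  0.00285457,  0.00060235, -0.0008204 ,
       -0.0001408 ]), 'tau': array([ 7.67642359e-04, -4.64692855e+01,  2.70583105e+01,  1.20330392e-02,
       -1.18902426e-04,  1.55717521e-05]), 'eef_pos': array([ 246.6904224 , -518.68143731,  197.86409107]), 'ee_rot': array([-3.06279505e+00, -6.91034030e-01,  2.73227682e-04]), 'contact_force': array([-0.03779473,  0.43335882, -0.68037608]), 'ft_torque': array([-0.07143803, -0.00078285,  0.0194506 ]), 'grasp_force': 0.0, 'opening': 85.43481155547533} 18.700000000000003
```

View pics/top0.png

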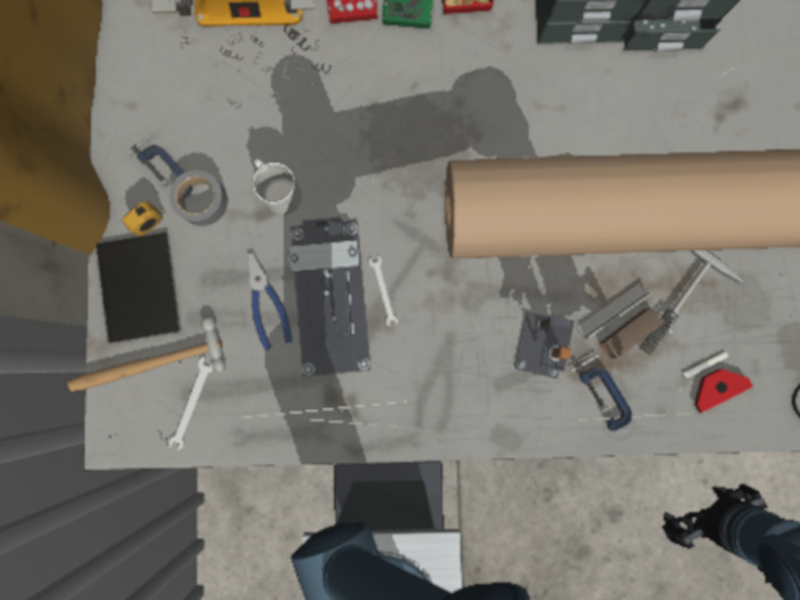

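View pics/side0.png

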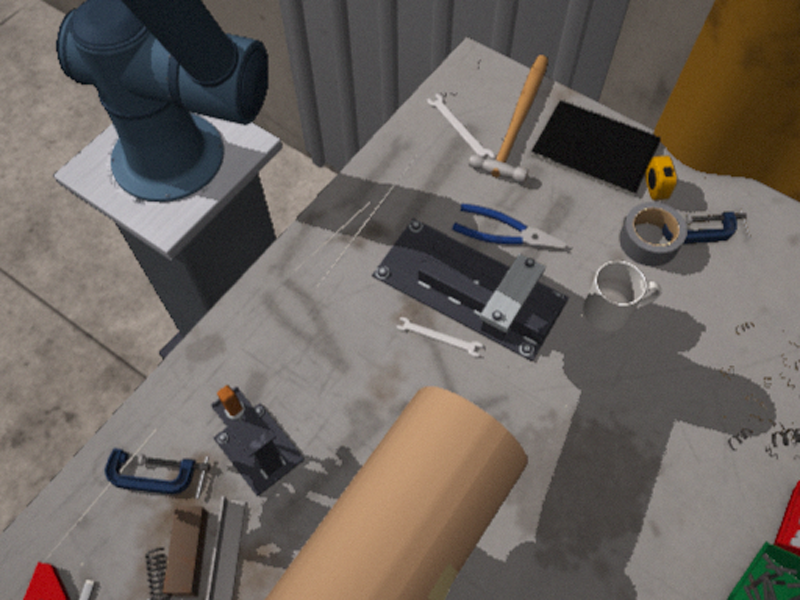

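Top view: the track runs along world +x with its mouth towards the robot (about 330,345) and the bridge at (325,255). The hanger is at (545,350) with the orange handle at (562,353). Next I'll take enlarged crops.

```bash
cat > h.py <<'E'
import numpy as np, cv2
from rig import robot
from scipy.spatial.transform import Rotation as R
def proj(n,X):
    c=robot.get_calibration(n); p=c["intrinsics"]@(c["R"]@np.asarray(X,float)+c["t"]); return p[:2]/p[2]
def back(n,uv,z):
    c=robot.get_calibration(n); d=c["R"].T@np.linalg.inv(c["intrinsics"])@np.array([uv[0],uv[1],1.]); o=-c["R"].T@c["t"]
    return o+d*(z-o[2])/d[2]
def tri(a,b):
    A=[];y=[]
    for n,uv in(("top",a),("side",b)):
        p0=back(n,uv,0);p1=back(n,uv,100);d=p1-p0;d/=np.linalg.norm(d);P=np.eye(3)-np.outer(d,d);A.append(P);y.append(P@p0)
    return np.linalg.lstsq(np.vstack(A),np.hstack(y),rcond=None)[0]
def crop(im,x,y,w,h,s): return cv2.resize(im[y:y+h,x:x+w],None,fx=s,fy=s,interpolation=cv2.INTER_CUBIC)
E
python3 - <<'E'
from h import *
t=cv2.convertScaleAbs(robot.get_image("top"),alpha=1.7,beta=20);s=cv2.convertScaleAbs(robot.get_image("side"),alpha=1.7,beta=20)
o=np.zeros((600,800,3),np.uint8)
a=crop(t,180,134,64,118,5);o[:590,:320]=a
b=crop(t,325,190,60,58,5);o[:290,330:630]=b
c=crop(s,125,240,80,60,5);o[295:595,330:730]=c
cv2.imwrite("pics/c1.png",o)
cv2.imwrite("pics/c2.png",crop(s,235,135,132,98,6))
E
```

```text
(no output)
```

View pics/c1.png

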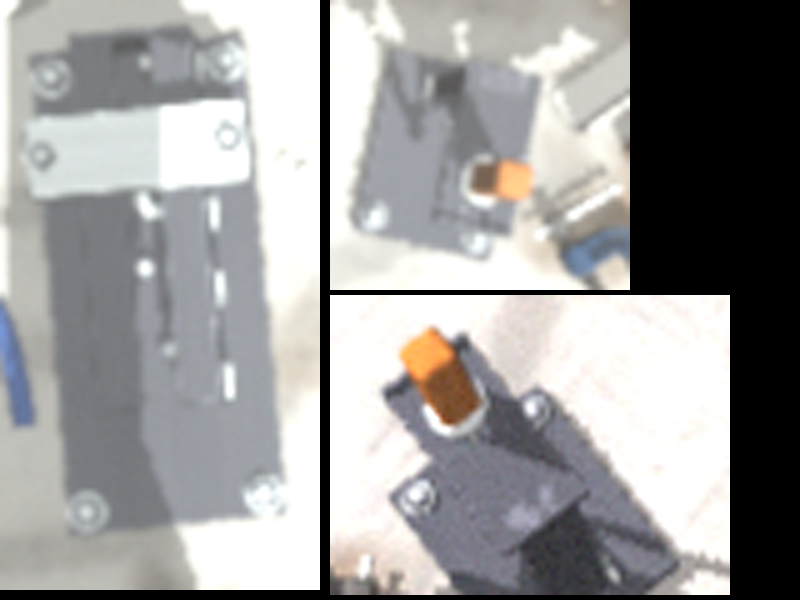

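View pics/c2.png

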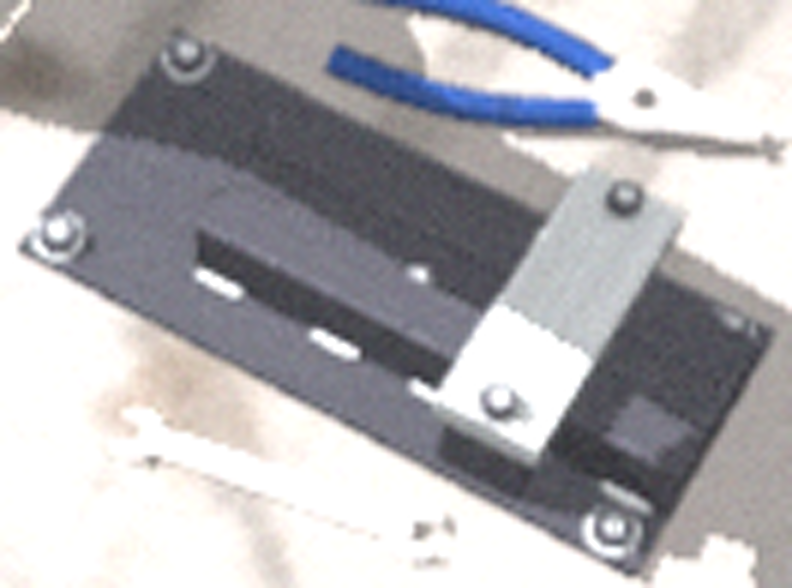

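Crop readings:
- **Screws:** the deep one is visible at panel (146,268), left of the slot. The near one is at (168,350), on the right.
- **Washer:** a glint shows at the bridge edge, (148,205).
- **Hanger:** the handle top is at panel (515,180) and the fork opens towards the robot.

Next I'll compute poses.

Run:
```python
from h import *
np.set_printoptions(precision=1,suppress=True)
T=lambda u,v:((u+.5)/5-.5+180,(v+.5)/5-.5+134)
H=lambda u,v:((u-330+.5)/5-.5+325,(v+.5)/5-.5+190)
SH=lambda u,v:((u-330+.5)/5-.5+125,(v-295+.5)/5-.5+240)
S=lambda u,v:((u+.5)/6-.5+235,(v+.5)/6-.5+135)
for n in("top","side"):
    c=robot.get_calibration(n);print(n,-c["R"].T@c["t"])
print("plate top");[print(back("top",T(*p),6)) for p in((68,535),(288,513),(30,60),(245,30))]
print("plate side");[print(back("side",S(*p),6)) for p in((178,30),(20,248),(775,328),(630,575))]
print("lips near end");[print(back("top",T(*p),z)) for p,z in(((178,405),46),((140,405),46),((212,405),46))]
print(back("side",S(197,232),46),back("side",S(197,265),6))
print("washer,screwdeep,near",back("top",T(148,205),12),back("top",T(146,268),14),back("top",T(168,350),14),"side deep",back("side",S(418,272),14))
print("bridge top",[back("top",T(*p),64) for p in((32,198),(248,183),(25,120),(244,98))])
print("bridge side",[back("side",S(*p),64) for p in((583,168),(683,212),(435,400),(540,458))])
print("handle top",back("top",H(515,180),202),back("side",SH(421,350),202), tri(H(515,180),SH(421,350)))
print("collar",back("top",H(483,180),135),back("side",SH(457,410),135))
print("fork plate",[back("top",H(*p),8) for p in((385,45),(540,75),(510,260),(355,225))])
print("fork prong",[back("top",H(*p),132) for p in((437,212),(505,228))],[back("side",SH(*p),134) for p in((387,388),(465,343))])
```

```text
top [ 485.9  -44.4 1281.6]
side [ 923.4 -506.2 1178.8]
plate top
[466.9 152.9   6. ]
[477.7  11.8   6. ]
[776.5 174.9   6. ]
[793.3  34.    6. ]
plate side
[469.6 154.1   6. ]
[479.9  14.5   6. ]
[780.9 177.8   6. ]
[790.5  36.2   6. ]
lips near end
[546.6  77.4  46. ]
[547.1 101.1  46. ]
[546.1  56.2  46. ]
[553.8  48.6  46. ] [550.7  54.    6. ]
washer,screwdeep,near [678.1  98.3  12. ] [636.9  99.9  14. ] [583.6  86.5  14. ] side deep [636.5 104.9  14. ]
bridge top [array([676.2, 164.4,  64. ]), array([682.6,  30.2,  64. ]), array([725.4, 168.3,  64. ]), array([736.2,  31.8,  64. ])]
bridge side [array([679.2, 164.9,  64. ]), array([726.5, 171. ,  64. ]), array([688.5,  30.8,  64. ]), array([738.9,  33.3,  64. ])]
handle top [ 499.8 -335.9  202. ] [ 499.3 -334.6  202. ] [ 500.  -335.1  204.1]
collar [ 501.1 -335.5  135. ] [ 502.3 -334.9  135. ]
fork plate [array([ 591.2, -308.3,    8. ]), array([ 569.5, -407.6,    8. ]), array([ 451.4, -382.7,    8. ]), array([ 475.9, -284.3,    8. ])]
fork prong [array([ 483.3, -308.8,  132. ]), array([ 473.2, -347.7,  132. ])] [array([ 469.5, -345.1,  134. ]), array([ 483.7, -308.6,  134. ])]
```

Solved poses:
- **Track:** mouth near (547.3, 88.3), yaw 0.0725.
- **Screws:** deep one left (x ≈ 90), near one right (x ≈ 37).
- **Handle:** near (500.2, -335.2), fork yaw about -0.215.

I'll take one averaged zoom for the handle yaw and the washer.

Run:
```python
from h import *
av=lambda n:np.mean([robot.get_image(n).astype(float) for _ in range(4)],0)
t=av("top");s=av("side");b=lambda i,a:np.clip(i*a,0,255).astype(np.uint8)
o=np.zeros((600,800,3),np.uint8)
def put(im,x,y):o[y:y+im.shape[0],x:x+im.shape[1]]=im
put(crop(b(t,2),350,212,30,29,10),0,0)      # hanger top
put(crop(b(s,2.5),134,244,34,36,10)[:,:],310,0) # hanger side
put(crop(b(t,2.5),197,168,24,18,16),0,300)   # washer
cv2.imwrite("pics/c3.png",o)
print(t[170:182,203:216].mean(2).astype(int))
```

```text
[[118 118 118 119 120 120 120 121 124 146 165 165 160]
 [104 100  98  98  98  99  99  99 106 122 132 131 121]
 [ 78  73  71  76  92 108  98  76  78  90  96  95  89]
 [ 63  63  64  77 105 132 117  76  63  76  84  83  82]
 [ 61  62  63  76 106 143 138  98  77  82  85  82  82]
 [ 61  63  63  69  96 144 159 131 105  95  86  82  82]
 [ 62  62  62  62  77 122 154 142 118 103  88  83  82]
 [ 61  62  60  60  64  91 118 113  97  90  84  82  82]
 [ 61  62  59  58  62  74  85  77  67  72  80  82  82]
 [ 62  61  57  58  64  74  79  70  62  69  78  82  82]
 [ 62  62  57  58  68  77  79  71  62  65  76  82  82]
 [ 61  61  58  59  71  78  79  70  62  64  74  81  82]]
```

View pics/c3.png

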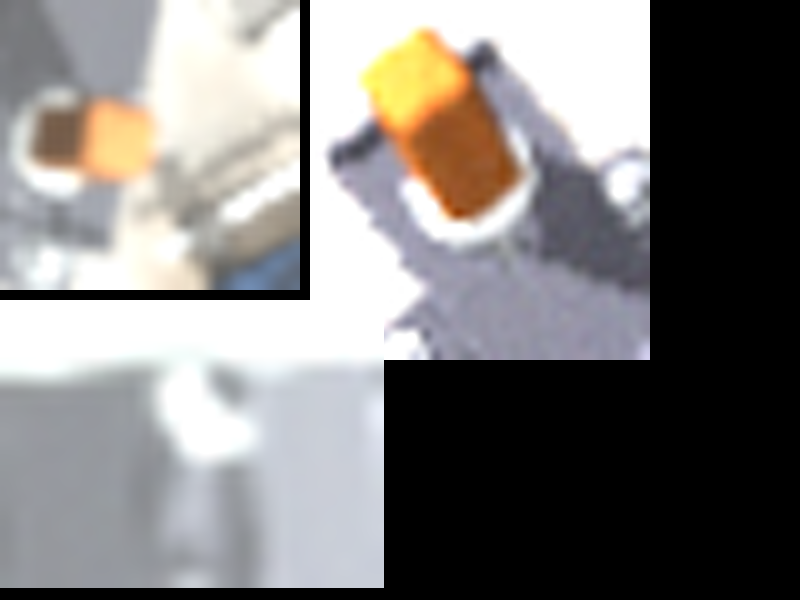

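The zoom shows the washer ring at panel (205,420), with its hole darker at (235,380) and cut off by the right lip. The handle top face is nearly axis-aligned.

```bash
cat >> h.py <<'E'
M=np.array([547.3,88.3,6.]);YAW=0.0725
c_,s_=np.cos(YAW),np.sin(YAW)
def totrack(X): d=np.asarray(X)-M; return np.array([c_*d[0]+s_*d[1],-s_*d[0]+c_*d[1],d[2]])
def toworld(p): return M+np.array([c_*p[0]-s_*p[1],s_*p[0]+c_*p[1],p[2]])
def tool(yaw): # tool down, tool x axis at world yaw
    return (R.from_euler('z',yaw)*R.from_rotvec([np.pi,0,0]))
E
python3 - <<'E'
from h import *
np.set_printoptions(precision=2,suppress=True)
for n,p in dict(nearrim=(210,177.6),holenear=(210.6,174.4),holeleft=(209.5,173),ringleft=(206.7,174),ringleft2=(207.6,176)).items(): print(n,totrack(back("top",p,12)))
for p in((162,338),(162,352)):pass
q=[(425,28),(468,70),(405,128),(362,85)]
P=[back("side",((u-310+.5)/10-.5+134,(v+.5)/10-.5+244),202) for u,v in q];print(P,np.mean(P,0))
q=[(85,98),(155,104),(152,182),(82,176)]
P=[back("top",((u+.5)/10-.5+350,(v+.5)/10-.5+212),202) for u,v in q];print(P,np.mean(P,0))
s=robot.read_state();m=R.from_rotvec(s["ee_rot"]).as_matrix();print("toolx yaw",np.arctan2(m[1,0],m[0,0]),s["q"][0],s["q"][5])
for yaw in np.arange(-3,3.2,.5):
    o=[]
    for p in((500,-335,152),(640,93,150),(500,85,150)):
        a=robot.ik(p,tool(yaw).as_rotvec()); o.append(None if a is None else round(a[5],2))
    print(yaw,o)
E
```

```text
nearrim [121.17  -1.21   6.  ]
holenear [131.39  -4.03   6.  ]
holeleft [136.28  -0.88   6.  ]
ringleft [133.89   8.41   6.  ]
ringleft2 [127.11   6.07   6.  ]
[array([ 496.71, -324.65,  202.  ]), array([ 510.44, -326.52,  202.  ]), array([ 508.32, -343.95,  202.  ]), array([ 494.52, -342.  ,  202.  ])] [ 502.5  -334.28  202.  ]
[array([ 511.61, -326.76,  202.  ]), array([ 509.54, -345.77,  202.  ]), array([ 488.39, -343.94,  202.  ]), array([ 490.46, -324.97,  202.  ])] [ 500.   -335.36  202.  ]
toolx yaw 0.4437895927190942 -1.2373112216263984 1.460491835376331
-3.0 [np.float64(-0.84), np.float64(-0.1), np.float64(-0.1)]
-2.5 [np.float64(-1.34), np.float64(-0.6), np.float64(-0.6)]
-2.0 [np.float64(-1.84), np.float64(-1.1), np.float64(-1.1)]
-1.5 [np.float64(-2.34), np.float64(-1.6), np.float64(-1.6)]
-1.0 [np.float64(-2.84), np.float64(-2.1), np.float64(-2.1)]
-0.5 [np.float64(2.95), np.float64(-2.6), np.float64(-2.6)]
0.0 [np.float64(2.45), np.float64(-3.1), np.float64(-3.1)]
0.5 [np.float64(1.95), np.float64(2.69), np.float64(2.68)]
1.0 [np.float64(1.45), np.float64(2.19), np.float64(2.18)]
1.5 [np.float64(0.95), np.float64(1.69), np.float64(1.68)]
2.0 [np.float64(0.45), np.float64(1.19), np.float64(1.18)]
2.5 [np.float64(-0.05), np.float64(0.69), np.float64(0.68)]
3.0 [np.float64(-0.55), np.float64(0.19), np.float64(0.18)]
```

Run:
```python
from h import *
np.set_printoptions(precision=2,suppress=True)
ori=tool(np.pi-.11).as_rotvec()
robot.move_pose([500.5,-335,240],ori)
robot.move_l([500.5,-335,151.3],v=120)
print(robot.read_state()["contact_force"])
robot.gripper_to(15,grasp_force=50)
s=robot.read_state();print(s["opening"],s["grasp_force"],s["contact_force"],s["eef_pos"],s["time_s"])
p=s["eef_pos"].copy();p[2]+=13;robot.move_l(p,v=60)
fy=-.215
p=p-60*np.array([np.cos(fy),np.sin(fy),0]);robot.move_l(p,v=100)
p[2]+=60;robot.move_l(p,v=150)
s=robot.read_state();print(s["eef_pos"],s["contact_force"],s["time_s"])
t=robot.get_image("top");i=robot.get_image("side")
o=np.zeros((500,800,3),np.uint8)
u,v=proj("top",p-[0,0,60]).astype(int);o[:,:400]=crop(t,u-40,v-50,80,100,5)
u,v=proj("side",p-[0,0,60]).astype(int);o[:,400:]=crop(i,u-40,v-50,80,100,5);print(u,v)
cv2.imwrite("pics/g1.png",cv2.convertScaleAbs(o,alpha=1.6))
```

```text
[-0.17 -0.1  -0.19]
19.402858987654263 49.07001812942326 [ 0.43 -0.79  2.88] [ 500.81 -335.36  151.76] 3.875
[ 442.59 -322.69  224.28] [-0.58 -0.69 -1.71] 5.55
130 238
```

View pics/g1.png

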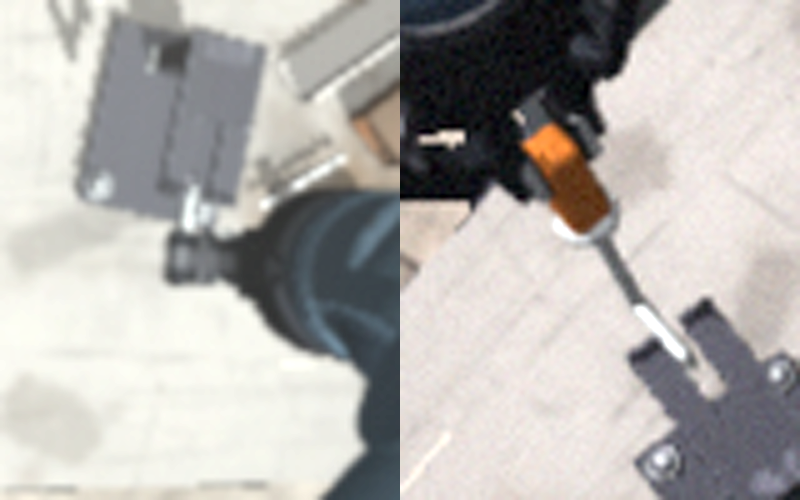

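Grasp is good. The hook is clear of the fork with its foot pointing world +x: side panel shows the bend at (635,300) and the toe at (690,362). Now I'll insert it and probe for the hole.

```bash
cat >> h.py <<'E'
DZ=129.76
def tcp(p,th):
    d=np.array([np.cos(YAW+th),np.sin(YAW+th),0]); return toworld(p)-36*d+[0,0,DZ]
def go(p,th,v=60,threshold=None):
    return robot.move_l(tcp(np.asarray(p,float),th),tool(YAW+th+np.pi).as_rotvec(),v=v,threshold=threshold)
def where():
    s=robot.read_state();m=R.from_rotvec(s["ee_rot"]).as_matrix();y=np.arctan2(m[1,0],m[0,0])-np.pi
    t=totrack(s["eef_pos"]+36*np.array([np.cos(y),np.sin(y),0])-[0,0,DZ])
    f=s["contact_force"];ft=np.array([c_*f[0]+s_*f[1],-s_*f[0]+c_*f[1],f[2]])
    return t,((y-YAW+np.pi)%(2*np.pi)-np.pi),ft,s["time_s"]
def show(l=""):
    t,y,f,ts=where(); print(l,"toe",t.round(1),"th",round(y,3),"F",f.round(1),"t",round(ts,1),flush=True); return t
E
python3 - <<'E'
from h import *
np.set_printoptions(precision=1,suppress=True)
s=robot.read_state()["eef_pos"]
print("side bend,toe px->world",back("side",(137,248),s[2]-DZ+13.6),back("side",(147.8,260),s[2]-DZ+4),"expect",s,s+36*np.array([np.cos(-.11),np.sin(-.11),0]))
p=s.copy();p[2]=DZ+6+75
robot.move_l(p,v=200)
robot.move_pose(tcp(np.array([114,0,75.]),0),tool(YAW+np.pi).as_rotvec())
show("above");i=robot.get_image("side");t=robot.get_image("top")
print(go([114,0,46],0,v=150));show()
i=robot.get_image("side")
u,v=proj("side",toworld([100,0,60])).astype(int);print(u,v)
cv2.imwrite("pics/i1.png",cv2.convertScaleAbs(crop(i,u-50,v-45,100,90,6),alpha=1.6))
print("proj toe",proj("side",toworld(where()[0])),"collar",proj("side",toworld([78,0,46+110])))
E
```

```text
side bend,toe px->world [ 442.8 -320.9  107.1] [ 478.9 -326.9   97.5] expect [ 441.7 -322.   223.3] [ 477.5 -326.   223.3]
above toe [114.   -1.4  75.1] th -0.002 F [ 0.2  0.1 -1.5] t 7.6
False
 toe [112.9  -0.7  45.3] th -0.001 F [ 0.2  0.4 -1.2] t 8.0
307 174
proj toe [311.3 179.8] collar [302.7 150.7]
```

View pics/i1.png

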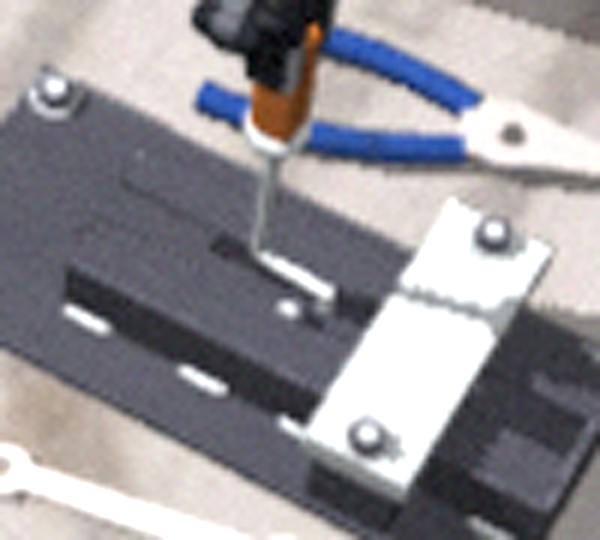

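The toe at (335,298) sits right over the slot, matching the prediction, so I'll descend and search for the hole.

Run:
```python
from h import *
print(go([114,0,12],0,v=60,threshold=5));show("in slot")
th=np.arcsin(-5.5/36)
print(go([137.5,-5.5,12],th,v=50,threshold=5));show("over")
for d in((0,0),(0,2.5),(2.5,0),(2.5,2.5),(0,5),(5,2.5),(3,5),(-2.5,0)):
    x,y=137.5+d[0],-5.5+d[1];th=np.arcsin((y+0.5)/36)
    go([x,y,9.5],th,v=40);h=go([x,y,1.5],th,v=20,threshold=2.5);t=show(f"probe {d} {h}")
    if t[2]<3.8: break
    go([x,y,9.5],th,v=60)
```

```text
False
in slot toe [113.9   0.   12. ] th 0.0 F [ 0.8  0.4 -1.7] t 8.8
False
over toe [137.5  -5.5  12.1] th -0.153 F [ 0.5  0.5 -1.1] t 9.4
probe (0, 0) False toe [137.3  -5.5   1.2] th -0.139 F [-0.2  0.7 -1.2] t 10.2
```

```bash
cat >> h.py <<'E'
def g2(x,y,ry,v=25,thr=6,z=1.6):
    th=np.arcsin((y-ry)/36); h=go([x,y,z],th,v=v,threshold=thr); show(f"-> {x},{y} {h}"); return h
E
python3 - <<'E'
from h import *
for w in((137.5,-13,-3),(136.5,-20.3,-5),(126,-19.5,-5),(116,-18.5,-5),(106,-18.3,-5),(96,-18.3,-5)):
    if g2(*w): break
t=robot.get_image("top");i=robot.get_image("side")
u,v=proj("top",toworld([100,0,20])).astype(int);a=crop(t,u-22,v-40,44,66,9)
u,v=proj("side",toworld([100,0,20])).astype(int);b=crop(i,u-28,v-46,44,66,9)
cv2.imwrite("pics/d1.png",cv2.convertScaleAbs(np.hstack([a,b]),alpha=1.8))
E
```

```text
-> 137.5,-13 False toe [137.6 -13.    1.6] th -0.279 F [-0.2  0.1 -1.5] t 10.5
-> 136.5,-20.3 False toe [136.6 -20.1   1.6] th -0.435 F [ 1.1 -0.1 -2.1] t 10.8
-> 126,-19.5 False toe [125.9 -19.5   1.7] th -0.414 F [-0.9  0.8 -2.1] t 11.4
-> 116,-18.5 False toe [115.8 -18.5   1.7] th -0.384 F [-0.5  0.5 -0. ] t 11.9
-> 106,-18.3 False toe [105.9 -18.3   1.7] th -0.378 F [ 0.6 -0.4 -1.7] t 12.5
-> 96,-18.3 False toe [ 95.9 -18.3   1.7] th -0.378 F [ 0.3 -0.3 -1.6] t 13.1
```

View pics/d1.png

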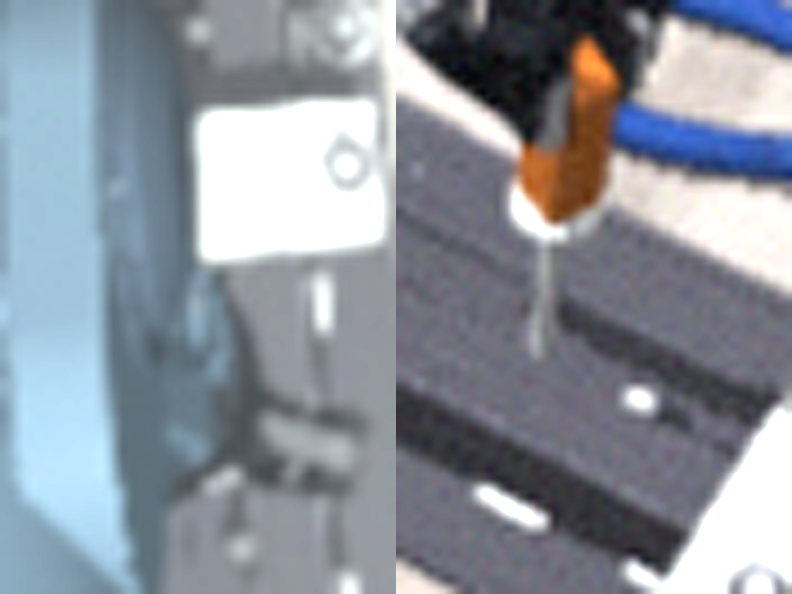

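The washer is hidden under the lip in both views. The side panel shows the deep screw at (640,400) and the rod at (540,355). I'll check capture by feel: a small sideways nudge towards the screw should meet resistance early if the washer is with the toe.

Run:
```python
from h import *
if not g2(91,-18.3,-5):
    h=g2(91,-7,-5,v=12,thr=2.5)
    g2(91,-18,-5)
```

```text
-> 91,-18.3 False toe [ 90.8 -18.3   1.7] th -0.378 F [-0.3 -0.1 -1.3] t 13.5
-> 91,-7 False toe [91.4 -7.8  1.7] th -0.058 F [ 0.5 -1.8 -1.5] t 14.0
-> 91,-18 False toe [ 90.8 -17.6   1.5] th -0.368 F [ 0.7  0.2 -1.6] t 14.4
```

Run:
```python
from h import *
for y in(-21,-23,-25,-27,-29):
    if g2(91,y,-7,v=12,thr=3): break
g2(91,-18,-5)
```

```text
-> 91,-21 False toe [ 90.9 -20.6   1.6] th -0.399 F [ 0.2  1.4 -1.9] t 14.8
-> 91,-23 False toe [ 91.  -22.2   1.7] th -0.459 F [-1.   3.1 -0.5] t 15.0
-> 91,-25 False toe [ 90.9 -24.3   1.5] th -0.521 F [0.  3.4 0.5] t 15.3
-> 91,-27 False toe [ 90.8 -26.3   1.4] th -0.586 F [-0.3  4.1 -1.3] t 15.5
-> 91,-29 False toe [ 90.9 -28.3   1.5] th -0.655 F [ 0.4  5.2 -1.6] t 15.8
-> 91,-18 False toe [ 91.2 -19.5   1.8] th -0.372 F [ 0.5 -0.9 -1.1] t 16.2
```

Run:
```python
from h import *
def st(x,y,ry):
    h=g2(x,y,ry); robot.pause(.1); s=robot.read_state(); print("   F",where()[2].round(1),"Tz",s["ft_torque"].round(3)); return h
for w in((81,-18.3,-5),(72,-18.3,-4.5),(64,-18,-4),(63,-10,-2),(63,-2,0),(63,6,2)):
    if st(*w): break
i=robot.get_image("side");t=robot.get_image("top")
u,v=proj("side",toworld([63,5,12])).astype(int);b=crop(i,u-30,v-32,50,50,8);print("side",proj("side",toworld([63,8,12]))-[u-30,v-32])
u,v=proj("top",toworld([63,5,12])).astype(int);a=crop(t,u-25,v-30,50,50,8)
cv2.imwrite("pics/d2.png",cv2.convertScaleAbs(np.hstack([a,b]),alpha=2))
```

```text
-> 81,-18.3 False toe [ 80.8 -18.3   1.7] th -0.378 F [-0.2  0.5 -1.8] t 16.8
   F [ 0.8 -0.4 -1.8] Tz [ 0.058 -0.047  0.061]
-> 72,-18.3 False toe [ 71.8 -18.3   1.6] th -0.393 F [ 0.5 -0.5 -1.2] t 17.4
   F [ 0.5 -0.3 -1.9] Tz [ 0.049 -0.067 -0.057]
-> 64,-18 False toe [ 63.8 -18.    1.6] th -0.399 F [ 0.4 -0.6 -1.9] t 17.9
   F [ 0.1  0.6 -1.5] Tz [ 0.058 -0.036 -0.044]
-> 63,-10 False toe [ 63.  -10.1   1.6] th -0.227 F [ 0.5  0.  -1.4] t 18.4
   F [-0.  -1.2 -1.6] Tz [-0.009  0.034 -0.   ]
-> 63,-2 False toe [63.  -2.2  1.6] th -0.059 F [-0.5  0.1 -1.3] t 18.8
   F [-0.6 -0.  -2.8] Tz [ 0.048 -0.006  0.004]
-> 63,6 False toe [63.   5.8  1.6] th 0.108 F [ 0.4  0.1 -0. ] t 19.2
   F [ 0.   0.3 -1.4] Tz [0.028 0.013 0.043]
side [31.19180265 31.24665039]
```

View pics/d2.png

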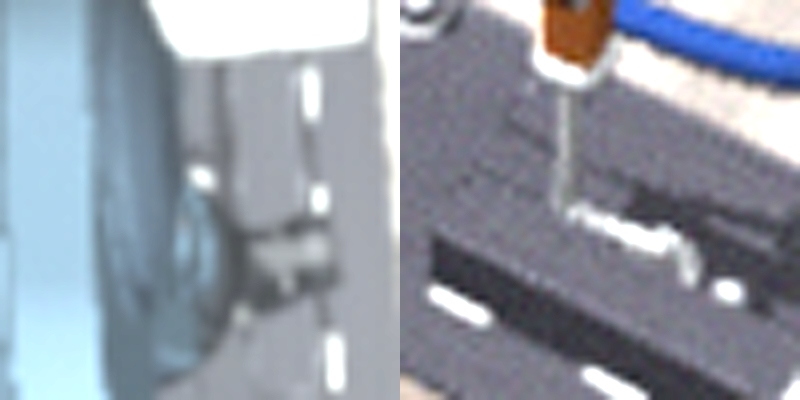

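The side panel shows a grey ring arc round the toe at (690,260), short of the deep screw at (728,292). The top panel shows nothing left at the bridge, so the washer is on the toe. I'll pass the near screw along the left wall and draw it out.

Run:
```python
from h import *
ok=True
for w in((63,13,3),(62.5,20.3,5),(54,19.3,5),(45,18.4,5),(36,18.3,5),(26,18.3,5),(16,18,5),(6,16,5),(-8,14,4),(-22,12,3),(-36,10,2),(-49,8,2)):
    if g2(*w): ok=False;break
if ok:
    i=robot.get_image("side");t=robot.get_image("top")
    u,v=proj("side",toworld([-45,5,12])).astype(int);b=crop(i,u-25,v-25,50,50,8);print("toe px",(proj("side",toworld(where()[0]))-[u-25,v-25])*8+[400,0])
    u,v=proj("top",toworld([-45,5,12])).astype(int);a=crop(t,u-25,v-25,50,50,8)
    cv2.imwrite("pics/o1.png",cv2.convertScaleAbs(np.hstack([a,b]),alpha=1.7))
```

```text
-> 63,13 False toe [63.  12.9  1.6] th 0.278 F [-0.8 -1.1 -0.7] t 19.7
-> 62.5,20.3 False toe [62.5 19.9  1.6] th 0.435 F [ 0.9 -1.5 -0.6] t 20.0
-> 54,19.3 False toe [53.9 19.2  1.8] th 0.408 F [-0.4 -1.9 -0.6] t 20.5
-> 45,18.4 False toe [44.8 18.4  1.7] th 0.381 F [ 0.7 -2.  -0.1] t 21.0
-> 36,18.3 False toe [35.7 18.3  1.6] th 0.378 F [ 1.2 -1.3 -1. ] t 21.6
-> 26,18.3 False toe [25.4 18.7  1.4] th 0.379 F [-0.2  1.2 -2.2] t 22.1
-> 16,18 False toe [15.9 18.   1.6] th 0.369 F [-0.1  0.2 -0.9] t 22.7
-> 6,16 False toe [ 5.9 16.   1.6] th 0.311 F [ 0.2 -1.  -1.9] t 23.2
-> -8,14 False toe [-8.  14.   1.6] th 0.281 F [ 0.5  0.4 -1.3] t 24.0
-> -22,12 False toe [-22.   12.    1.6] th 0.253 F [-0.1 -0.5 -1.8] t 24.7
-> -36,10 False toe [-36.   10.    1.6] th 0.224 F [-0.2 -0.2 -0.9] t 25.4
-> -49,8 False toe [-49.    8.    1.6] th 0.167 F [-0.1  0.3 -1.2] t 26.1
toe px [598.90266909 208.59755412]
```

View pics/o1.png

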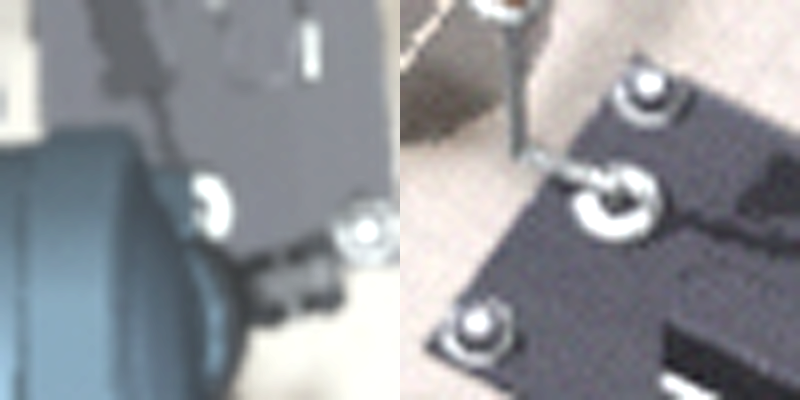

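The washer is out on the plate: ring centre at side panel (618,203) with the toe in its hole, about 45 mm outside the mouth. I'll unload the toe, lift off, and return the hook to the fork.

Run:
```python
from h import *
th=np.arcsin(6/36)
go([-47,8,1.8],th,v=20);robot.pause(.2)
go([-47,8,15],th,v=20);robot.pause(.2);go([-47,8,80],th,v=100)
seat=np.array([500.81,-335.36,151.76]);fy=-.215;d=np.array([np.cos(fy),np.sin(fy),0])
out=seat-60*d;o=tool(np.pi-.11).as_rotvec()
robot.move_pose(out+[0,0,72],o)
robot.move_l(out+[0,0,13],v=100)
print("in",robot.move_l(seat+[0,0,13],v=50,threshold=5),robot.read_state()["eef_pos"],robot.read_state()["contact_force"])
print("down",robot.move_l(seat+[0,0,-1.5],v=15,threshold=2.5));s=robot.read_state();print(s["eef_pos"],s["contact_force"],s["time_s"])
i=robot.get_image("side");t=robot.get_image("top")
g=lambda im,n,p,r=22:crop(im,*(proj(n,p).astype(int)-r),2*r,2*r,9)
cv2.imwrite("pics/f1.png",cv2.convertScaleAbs(np.hstack([g(i,"side",toworld([-45,8,6])),g(i,"side",[500,-335,135])]),alpha=1.7))
# washer by brightness, side view
G=cv2.cvtColor(i,cv2.COLOR_BGR2GRAY);c=proj("side",toworld([-45,8,12])).astype(int);w=G[c[1]-9:c[1]+10,c[0]-9:c[0]+10]
ys,xs=np.where(w>110);print(len(xs),totrack(back("side",(c[0]-9+xs.mean(),c[1]-9+ys.mean()),12)))
```

```text
in False [ 500.51521662 -335.2814682   164.8027019 ] [ 1.52016323  0.36366205 -1.56826472]
down True
[ 500.67526344 -335.22164048  152.16146421] [-0.10066854 -0.31838928  5.51316011] 32.8333
90 [-53.72292345  14.06859977   6.        ]
```

Contact came at the expected seating height. Release, back off straight up, then check numerically.

Run:
```python
from h import *
s=robot.read_state()["eef_pos"]
robot.gripper_to(50);robot.pause(.3)
robot.move_l(s+[0,0,90],v=80)
robot.move_l(s+[-100,-60,110],v=150)
robot.pause(.5)
np.set_printoptions(linewidth=200)
i=robot.get_image("side");t=robot.get_image("top");print(robot.read_state()["time_s"],robot.read_state()["contact_force"])
hsv=cv2.cvtColor(i,cv2.COLOR_BGR2HSV);m=((hsv[...,0]<18)&(hsv[...,1]>150)&(hsv[...,2]>110)).astype(np.uint8)
for n,im,box in(("side",i,(130,240,175,285)),("top",t,(345,205,375,240))):
    h=cv2.cvtColor(im,cv2.COLOR_BGR2HSV);x0,y0,x1,y1=box
    ys,xs=np.where((h[y0:y1,x0:x1,0]<18)&(h[y0:y1,x0:x1,1]>110)&(h[y0:y1,x0:x1,2]>120))
    print(n,len(xs),back(n,(xs.mean()+x0,ys.mean()+y0),190 if n=="side" else 202).round(1))
for n,im in(("side",i),("top",t)):
    G=cv2.cvtColor(im,cv2.COLOR_BGR2GRAY);c=proj(n,toworld([-45,8,12])).astype(int);print(n,c);print(G[c[1]-10:c[1]+11,c[0]-12:c[0]+13])
```

```text
36.475 [-0.52468604  0.41001055 -0.19333551]
side 47 [ 496.2 -332.7  190. ]
top 31 [ 499.3 -333.7  202. ]
side [261 157]
[[114 117 120 120 115 113 111 114 111  97  81  59  65  86 112 122 112 107 102  83  56  38  54  61  64]
 [110 113 117 116 116 113 109 112 102  68  59  60  62  60  71  91 101  99  90  71  52  53  59  63  63]
 [109 115 120 115 115 114 112 104  78  56  62  61  60  59  61  60  60  57  56  59  58  61  62  61  63]
 [107 114 117 114 113 112 111  93  62  59  60  62  59  59  61  59  64  62  60  60  61  61  60  64  62]
 [111 113 110 113 113 110  98  66  59  58  62  56  59  59  58  64  61  62  62  62  63  57  60  59  57]
 [118 115 114 117 112 106  75  60  61  62  58  59  59  58  57  58  60  59  60  60  59  61  63  58  60]
 [119 117 117 112 108  85  64  61  57  60  66  82  92  92  89  71  58  58  60  60  64  58  63  61  60]
 [118 118 115 111  90  66  59  58  58  80 122 138 147 147 148 139 100  67  60  55  58  63  62  59  61]
 [123 116 111 100  69  61  61  64  83 131 159 160 160 160 168 169 148 114  57  58  57  56  57  62  58]
 [129 125 114  77  60  62  64  67 109 164 158 129 10
[... 2662 characters left out ...]
  80  80  84 107 143 164 170 172 175 168 139 101  82  82  81  80  81  82  82  82]
 [107 108  94  83  81  81  80  80  86 109 134 146 151 147 130 103  85  80  82  81  80  81  82  81  82]
 [110 123 110  85  81  81  80  80  81  85  94 102 107  99  89  84  81  80  81  81  80  81  82  81  82]
 [115 131 118  87  81  81  81  80  81  82  83  84  84  83  82  82  82  81  81  82  81  81  82  83  83]
 [115 130 114  86  81  81  80  80  81  82  82  82  82  82  82  83  83  83  84  83  84  83  86  93  95]
 [126 124  99  84  83  83  82  81  81  83  83  84  86  89  93  93  99 100 102 100 104 106 114 125 127]
 [120 105  89  90  92  93  94  95  93  96  97 101 107 111 114 118 124 128 130 130 133 133 138 145 145]]
```

The washer lies flat as a full ring, centred at about x = -47 mm. A quick check compares the handle pixels with the start picture before I hand in.

Run:
```python
from h import *
ok=True
for n,box in(("side",(130,240,175,285)),("top",(345,205,375,240))):
    x0,y0,x1,y1=box;r=[]
    for im in(cv2.resize(cv2.imread(f"pics/{n}0.png"),(512,384),interpolation=cv2.INTER_AREA),robot.get_image(n)):
        h=cv2.cvtColor(im,cv2.COLOR_BGR2HSV)[y0:y1,x0:x1]
        ys,xs=np.where((h[...,0]<18)&(h[...,1]>110)&(h[...,2]>100));r.append((len(xs),xs.mean()+x0,ys.mean()+y0))
    r=np.array(r);print(n,r.round(2)); ok&=np.abs(r[0,1:]-r[1,1:]).max()<1
print(ok)
if ok: print(robot.close_job())
```

```text
side [[ 66.   143.59 251.5 ]
 [ 56.   143.86 251.29]]
top [[ 39.   361.05 225.62]
 [ 38.   360.55 225.32]]
True
the job is handed in; nothing more can be done
None
```

The job is handed in, verdict not shown: the washer lies flat about 47 mm outside the mouth, the hook hangs in its fork within a pixel of where it started, and the pliers and spanner were left alone (no contact seen, final position not measured).

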